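# Load the glow-plug relays into the feed rail

## Task

Load both orange relays into the tilted feed rail: set each one upright on the open upper tray with its plug nose pointing downhill and let it slide into the covered part, until both rest one behind the other down at the stop, noses downhill. The blue relay is another type: leave it where it lies on the bench.

Things in the scene. Friction and masses are not known exactly. Their poses are not given: they have to be found in the camera images.
- relay_a (a point): Orange relay, loose, about 90 g: black box 44 x 36 mm with orange lid, 40 tall in all; an orange plug nose, 24 wide, sticks out 16 mm from one end (60 mm long in all). Point: its centre, half-way along the 60 mm, 20 mm above its underside. x: along its length to the nose; y: across its 36 mm width (grip it so); z: up to the lid. Starts upright on the bench.
- relay_b (a point): Second orange relay, the same as relay_a in every way, point and axes too.
- relay_blue (a point): Blue relay, same size and shape but with blue lid and nose: leave it alone. Point and axes as relay_a. (Also on the bench: a screwdriver to the right of the rail, and a drinks can 115 mm tall beyond the relays at the far left.)
- rail_load (a point): Mid floor of the rail tray. x uphill, y across, z square to floor. Slope 25 deg down towards robot, slippery: a relay let go slides down. Tray: 60 mm downhill to 50 uphill of here; guide walls 10 mm high, 44 apart at the low end, 60 here, 76 at the top. They funnel into a tube 130 long, 44 wide, 46 high inside (outside 49), roof slot 20 wide, yellow stop 190 mm downhill of here; holds 2.
Mind the look-alikes: they are no part of the job. Leave any red or white look-alike of the part that bears relay_b alone.

How it is judged:
By the outcome, as a careful person would: the job done as asked, in the order asked, and still so for the second after the job is handed in, with the robot touching nothing.
It also fails if it takes over 61 s, if anything falls off the work surface, if the arm or the gripper's body presses on something with over 40 N, if the wrist force passes 120 N, or if a joint passes its speed limit or range.

## Robot

A 6-joint arm with a two-finger parallel gripper is mounted at the origin on the work surface. World frame = base frame: x ahead of the robot, y to its left, z up, the work surface at z = 0. Lengths are in m, angles in rad, forces in N, time in s.
With the tool pointing down it reaches from about 0.35 to 0.975 m from the base axis. Payload 7.1 kg.
Tool frame: the origin (TCP) lies at the centre of the arm's flange, where the gripper is bolted on; the fingertips stand 182 mm ahead of it and the grasp point (between the pads) lies 163 mm ahead of it (manip.grip_depth is the distance from the TCP to the grasp point, in m); z points along the fingers, y is the line along which they close (so a half turn about z gives the same grasp; the last joint's range is limited). The gripper opens to 88 mm and grips with 3 to 60 N. Pads are 20 mm wide; open, the fingers measure 115 mm over their backs; the gripper's body (75 mm by 178 mm) begins 61 mm behind the grasp point.
Start: joints at [1.21, 0.423, 1.63, -0, 1.089, -0.019], TCP at [0.209, 0.589, 0.405] pointing down, gripper open.
Joint ranges: [-3, 3], [-0.9, 2.11], [0.09, 2.58], [-1.31, 4.45], [0.11, 2.69], [-2.54, 2.54]. Speed limits (rad/s): [2.39, 2.39, 3.01, 3.14, 3.14, 3.14].

## Interface

Orientations are given as a unit quaternion [x, y, z, w].
In Python, from workcell import manip, vision gives the robot as it stands.
- The arm moves only by the tool jog_arm, never from a script. Its argument "motion" is a list that holds one entry, the list of rows, each a list of 5 numbers: the gripper's target within -1 to 1 (shut at 1, half-way at 0, fully open at -1), then the shift along the tool's x, y, z in m, then the turn about the tool's z in rad. In form: [[[grip, dx, dy, dz, twist], ...]]. A call has 1 to 12 rows; each row is the pose to reach, as a shift and turn from the pose commanded when the call began, along the tool's axes at that moment; what a row does not reach only later rows make up. A row lasts 1/10 s, in which the tool goes at most 50 mm and 8.59 degrees, less where a joint would pass 70% of its speed; a pose out of reach is approached as far as the arm can. A call with a gripper value outside its range is refused whole. The fingers move at their own pace and stop on an object; "squeeze" is the grip in N (left out, the last holds). Time passes only in rows, so rows that repeat a pose let the fingers close. It gives the time, the measured TCP pose, the force, the opening and the grip force at its end, in the units of the state.
- manip.read_state(): the state, without advancing time (a new reading comes with each control period).
- vision.camera(name): name is "scene" or "top" or "wrist"; returns the picture (384x512x3 uint8, red, green, blue); there is no depth.
- vision.calibration(name): a dict with "fx", "fy", "cx", "cy" (pixels), "camera_from_world" (4x4, takes a point from world to camera coordinates); the wrist camera has in their place "mount" (4x4, takes a point from camera to tool coordinates, whose origin is the TCP and whose axes are the flange's). Camera axes: x right, y down, z forward; pixel columns grow to the right and rows downward; lengths in m; the calibration is good to about 2 mm. A picture is of the moment at which its call begins: read the wrist's pose just before it. calibration takes no time and is no camera call.
- manip.close_job(): hands the job in; it is judged then, once.
The state is a dict: "clock": time; "q": joint angles; "dq": joint speeds; "joint_torque": joint torques, N m; "eef_pos": TCP position; "ee_rot": TCP orientation; "force": force on the tool from outside, world axes, zero at the start; "ft_torque": the same for the moment, N m; "finger_gap": finger opening in m; "grasp_force": force on a finger pad.
Only numpy, scipy, OpenCV 4.12 (cv2) and the standard library are available. Lean on these libraries where they do the work, as an engineer would, in place of code of your own. Each camera call takes 0.05 s, during which the arm holds its last target. There are 200 camera calls.

## Working session

There is one attempt and no reset: what is moved stays moved. The work goes in short steps, Python scripts to look and compute and a tool call to move; the robot and the scene stay as the last step left them, time stands still between calls to the robot, and variables do not carry over. Pictures are saved under pics/ and viewed, at most 10 in all, crops included, and the job is handed in when it is done.

Besides the shell and the picture viewer there is one more tool, called after "Request:" as name(argument=value, ...), one argument or row to a line, values as JSON. jog_arm: Moves the arm, as the interface text tells. Its arguments: {"type":"object","properties":{"motion":{"type":"array"},"squeeze":{"type":"number"}},"required":["motion"]}

```bash
ls; mkdir -p pics
python3 - <<'E'
from workcell import manip, vision
import cv2
for n in("top","scene"):
    im=vision.camera(n); cv2.imwrite(f"pics/{n}0.png",cv2.resize(im[:,:,::-1],(800,600),interpolation=cv2.INTER_CUBIC))
    cv2.imwrite(f"pics/raw_{n}0.png",im[:,:,::-1])
    c=vision.calibration(n); print(n,c)
print(vision.calibration("wrist")); print(manip.read_state())
E
```

```text
pics
top {'fx': 466.47963856420165, 'fy': 466.47963856420165, 'cx': 255.34028392128982, 'cy': 197.361077573269, 'camera_from_world': array([[-8.75388168e-02, -9.96160984e-01,  4.99493782e-04,
         1.09350287e-01],
       [-9.74021504e-01,  8.54881367e-02, -2.09699518e-01,
         5.16148268e-01],
       [ 2.08851777e-01, -1.88433653e-02, -9.77765750e-01,
         9.09718288e-01],
       [ 0.00000000e+00,  0.00000000e+00,  0.00000000e+00,
         1.00000000e+00]])}
scene {'fx': 492.1314597330764, 'fy': 492.1314597330764, 'cx': 251.13106173080598, 'cy': 185.127865492161, 'camera_from_world': array([[-0.4938948 ,  0.86946327, -0.01007703,  0.1995033 ],
       [ 0.71878049,  0.40172367, -0.56742638, -0.35872552],
       [-0.48930822, -0.28749211, -0.82336247,  1.22391494],
       [ 0.        ,  0.        ,  0.        ,  1.        ]])}
{'fx': 278.05841656875185, 'fy': 278.05841656875185, 'cx': 254.6653236637407, 'cy': 190.9455528577973, 'mount': array([[ 4.62456784e-04, -9.66765556e-01, -2.55664126e-01,
         6.92234780e-02],
       [ 9.99999886e-01,  4.16483520e-04,  2.33958556e
[... 214 characters left out ...]
.1, 'q': array([ 1.20999588e+00,  4.23782988e-01,  1.63061574e+00,  7.43733093e-06,
        1.08858729e+00, -1.90144119e-02]), 'dq': array([ 6.41280974e-05, -1.69173187e-03, -2.95359825e-03, -1.07925943e-03,
       -1.68115792e-03, -8.51522454e-04]), 'joint_torque': array([ 6.09987328e-04, -5.45618069e+01, -2.74321890e+01,  6.45936141e-02,
        1.88625039e-02, -2.89281422e-05]), 'eef_pos': array([0.20937593, 0.58861849, 0.40396681]), 'ee_rot': array([ 1.70064084e-01,  9.85432759e-01, -6.83536963e-04, -1.34745830e-04]), 'force': array([ 0.10185975,  0.17649036, -0.53441982]), 'ft_torque': array([-0.00994611,  0.07301707, -0.01200122]), 'grasp_force': 0.0, 'finger_gap': 0.08783717452214757}
```

View pics/top0.png

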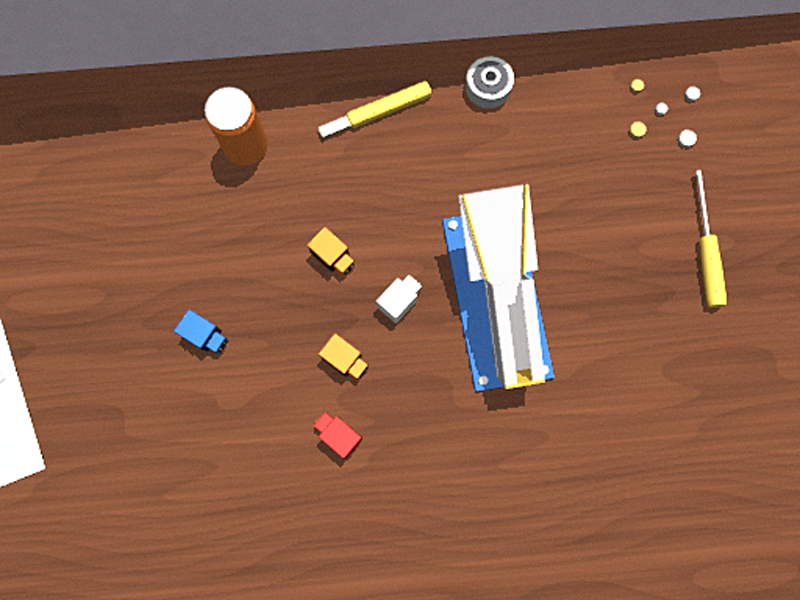

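View pics/scene0.png

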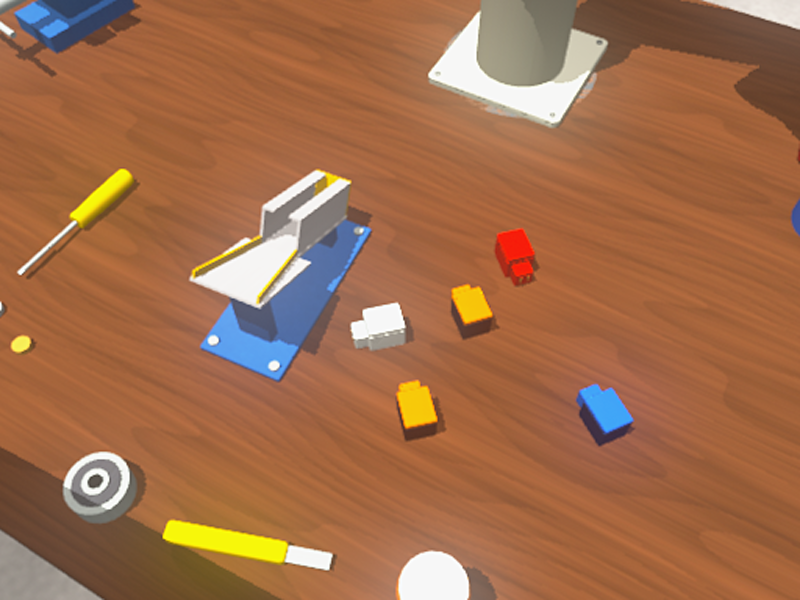

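The top view (800x600) shows two orange relays at (331,250) and (343,356), noses to the lower right. The look-alikes are blue (200,330), white (398,298) and red (338,436). The rail tray is at (500,230), with its stop at (525,378). I choose the two orange ones and check them in one crop.

Run:
```python
import cv2
im=cv2.imread("pics/raw_top0.png")[112:258,192:362]
im=cv2.resize(im,None,fx=4,fy=4,interpolation=cv2.INTER_CUBIC)
for k in range(0,680,40): cv2.line(im,(k,0),(k,6 if k%200 else 14),(0,255,0),1)
cv2.imwrite("pics/crop1.png",im)
```

```text
(no output)
```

View pics/crop1.png

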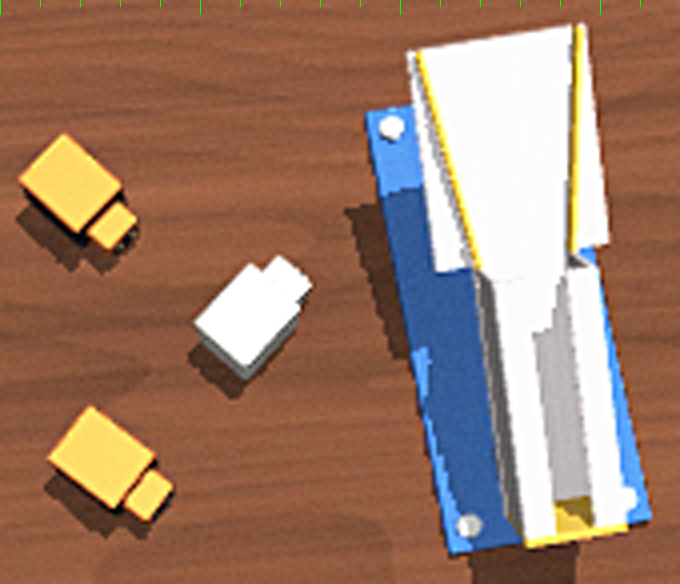

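Crop: the orange lids centre at about (71,183) and (102,457), noses lower right, clearly distinct from the white one at (250,315). The rail walls run from (418,53)/(580,27) to (479,268)/(574,252), with the stop end at (527,540)–(627,527). Now I fit the poses.

```bash
cat > h.py <<'E'
import numpy as np
from workcell import manip, vision
from scipy.spatial.transform import Rotation as R
from scipy.optimize import least_squares
def proj(n,P):
    c=vision.calibration(n); M=c["camera_from_world"]; p=M[:3,:3]@np.asarray(P,float)+M[:3,3]
    return np.array([c["fx"]*p[0]/p[2]+c["cx"],c["fy"]*p[1]/p[2]+c["cy"]])
def on_z(n,uv,z):
    c=vision.calibration(n); M=c["camera_from_world"]
    d=M[:3,:3].T@[(uv[0]-c["cx"])/c["fx"],(uv[1]-c["cy"])/c["fy"],1]; o=-M[:3,:3].T@M[:3,3]
    return o+d*(z-o[2])/d[2]
def move(p,yaw):
    """shift in tool axes to bring grasp point to p, tool x at world yaw (tool down)"""
    s=manip.read_state(); r=R.from_quat(s["ee_rot"]); g=s["eef_pos"]+r.apply([0,0,manip.grip_depth])
    d=r.inv().apply(np.asarray(p)-g); X=r.apply([1,0,0]); y0=np.arctan2(X[1],X[0])
    t=-(yaw-y0); t=(t+np.pi/2)%np.pi-np.pi/2
    print("grasp",g.round(4),"yaw",round(y0,3),"tilt",r.apply([0,0,1]).round(3),"shift",d.round(4),"twist",round(t,3),"q6",s["q"][5].round(3))
E
python3 - <<'E'
from h import *
cr=lambda p:((p[0]+.5)/4-.5+192,(p[1]+.5)/4-.5+112)
for n,c in dict(a=[(64,134),(121,187),(79,232),(20,180)],b=[(91,406),(156,457),(113,508),(49,458)]).items():
    P=np.array([on_z("top",cr(p),.04) for p in c])
    L=[np.linalg.norm(P[i]-P[i-3]) for i in range(4)]
    d=(P[1]+P[2]-P[0]-P[3])[:2]; yaw=np.arctan2(d[1],d[0]); print(n,"boxcentre",P.mean(0).round(4),"yaw",yaw.round(3),"sides",np.round(L,4))
sc=lambda p:((p[0]+.5)*.64-.5,(p[1]+.5)*.64-.5)
obs=[("top",cr((418,53)),(.05,.038,.01)),("top",cr((479,268)),(-.06,.022,.01)),("top",cr((580,27)),(.05,-.038,.01)),("top",cr((574,252)),(-.06,-.022,.01)),
("top",cr((527,540)),(-.19,.025,.049)),("top",cr((627,527)),(-.19,-.025,.049)),
("scene",sc((192,276)),(.05,-.038,.01)),("scene",sc((260,300)),(.05,.038,.01)),("scene",sc((298,250)),(-.06,.022,.01))]
def res(v):
    r=R.from_euler("z",v[3])*R.from_euler("y",-np.radians(25))
    return np.concatenate([proj(n,r.apply(q)+v[:3])-u for n,u,q in obs])
f=least_squares(res,[.6,-.1,.1,0],loss="soft_l1"); print(f.x.round(4),f.fun.reshape(-1,2).round(1).tolist())
move([0,0,0],0)
E
```

```text
a boxcentre [0.6225 0.1538 0.04  ] yaw -2.405 sides [0.043  0.0332 0.0432 0.0345]
b boxcentre [0.4735 0.1476 0.04  ] yaw -2.321 sides [0.0434 0.0344 0.0425 0.0346]
[ 0.6028 -0.0678  0.1132  0.0937] [[0.2, 0.4], [0.7, 0.2], [-2.0, 0.2], [-1.4, 0.4], [0.0, -0.2], [-0.2, -1.5], [2.1, -0.8], [-1.7, -0.8], [-2.2, 0.8]]
grasp [0.2093 0.5884 0.2407] yaw 2.8 tilt [-0.    -0.001 -1.   ] shift [-0.     -0.6242  0.2415] twist -0.342 q6 -0.019
```

```bash
python3 -c "
from h import *
move([.6225,.1538,.2],.737)"
```

```text
grasp [0.2093 0.5884 0.2407] yaw 2.8 tilt [-0.    -0.001 -1.   ] shift [-0.535  -0.2709  0.041 ] twist -1.079 q6 -0.019
```

Request:
jog_arm(
  motion=[
    [[-1, -0.535, -0.271, 0.041, 2.063], [-1, -0.535, -0.271, 0.041, 2.063], [-1, -0.535, -0.271, 0.041, 2.063], [-1, -0.535, -0.271, 0.041, 2.063], [-1, -0.535, -0.271, 0.041, 2.063], [-1, -0.535, -0.271, 0.041, 2.063], [-1, -0.535, -0.271, 0.041, 2.063], [-1, -0.535, -0.271, 0.041, 2.063], [-1, -0.535, -0.271, 0.041, 2.063], [-1, -0.535, -0.271, 0.041, 2.063], [-1, -0.535, -0.271, 0.041, 2.063], [-1, -0.535, -0.271, 0.041, 2.063]],
  ],
  squeeze=6,
)

```text
clock: 1.3
eef_pos: [0.623, 0.1532, 0.3633]
ee_rot: [0.879, 0.477, -0.0, -0.0]
force: [0.5, -0.0, 0.5]
finger_gap: 0.0876
grasp_force: 0.0
```

```bash
python3 -c "
from h import *
move([.6225,.1538,.2],.737)"
```

```text
grasp [0.6229 0.1532 0.2   ] yaw 0.993 tilt [-0.001 -0.    -1.   ] shift [ 0.0003 -0.0006 -0.    ] twist 0.256 q6 0.8
```

Request:
jog_arm(
  motion=[
    [[-1, 0, -0.001, 0.04, 0.15], [-1, 0, -0.001, 0.08, 0.256], [-1, 0, -0.001, 0.08, 0.256], [-1, 0, -0.001, 0.08, 0.256]],
  ],
)

```text
clock: 1.7
eef_pos: [0.6209, 0.1556, 0.2835]
ee_rot: [0.931, 0.365, -0.001, -0.0]
force: [0.4, 0.5, 0.3]
finger_gap: 0.088
grasp_force: 0.0
```

```bash
cat >> h.py <<'E'
import cv2
def wproj(P,s=None):
    s=s or manip.read_state(); c=vision.calibration("wrist"); m=c["mount"]
    t=R.from_quat(s["ee_rot"]).inv().apply(np.asarray(P)-s["eef_pos"]); p=m[:3,:3].T@(t-m[:3,3])
    return np.array([c["fx"]*p[0]/p[2]+c["cx"],c["fy"]*p[1]/p[2]+c["cy"]])
def won_z(uv,z,s=None):
    s=s or manip.read_state(); c=vision.calibration("wrist"); m=c["mount"]; r=R.from_quat(s["ee_rot"])
    d=r.apply(m[:3,:3]@[(uv[0]-c["cx"])/c["fx"],(uv[1]-c["cy"])/c["fy"],1]); o=s["eef_pos"]+r.apply(m[:3,3])
    return o+d*(z-o[2])/d[2]
def wsnap(name,crop=None,f=1):
    s=manip.read_state(); im=vision.camera("wrist")[:,:,::-1]; cv2.imwrite(f"pics/raw_{name}.png",im)
    if crop: im=im[crop[1]:crop[3],crop[0]:crop[2]]
    cv2.imwrite(f"pics/{name}.png",cv2.resize(im,None,fx=f,fy=f,interpolation=cv2.INTER_CUBIC)); return s
E
python3 - <<'E'
from h import *
wsnap("w1",None,1.5); print(wproj([.6225,.1538,.04]))
E
```

```text
[256.91266969 203.73119565]
```

View pics/w1.png

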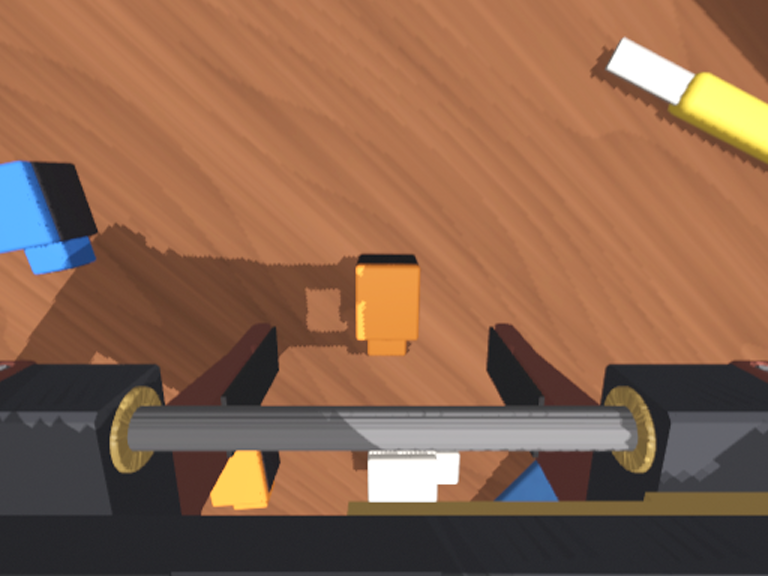

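The wrist view shows relay_a's lid at (388,303), with its edges parallel to the fingers and the nose towards the gripper. That is within about 1 mm of the estimate.

Run:
```python
from h import *
p=won_z((258.5,202),.04); print(p.round(4)); move([p[0],p[1],.034],.737)
```

```text
[0.6245 0.1539 0.04  ]
grasp [0.6216 0.156  0.1216] yaw 0.747 tilt [ 0.001  0.    -1.   ] shift [0.0006 0.0035 0.0876] twist 0.01 q6 1.051
```

Request:
jog_arm(
  motion=[
    [[-1, 0.0005, 0.003, 0.03, 0.01], [-1, 0.0005, 0.003, 0.05, 0.01], [-1, 0.0005, 0.003, 0.05, 0.01], [-1, 0.0005, 0.003, 0.05, 0.01]],
  ],
)

```text
clock: 2.15
eef_pos: [0.6241, 0.1543, 0.2358]
ee_rot: [0.933, 0.36, 0.001, 0.0]
force: [-0.4, -0.1, 0.3]
finger_gap: 0.0878
grasp_force: 0.0
```

Run:
```python
from h import *
move([.6242,.1539,.034],.737)
```

```text
grasp [0.6245 0.1544 0.0725] yaw 0.736 tilt [ 0.002  0.001 -1.   ] shift [-0.0006  0.0001  0.0385] twist -0.001 q6 1.059
```

Good. Descend, close at 6 N, then lift.

Request:
jog_arm(
  motion=[
    [[-1, -0.0005, 0, 0.02, 0], [-1, -0.0005, 0, 0.0385, 0], [-1, -0.0005, 0, 0.0385, 0], [0.5, -0.0005, 0, 0.0385, 0], [1, -0.0005, 0, 0.0385, 0], [1, -0.0005, 0, 0.0385, 0], [1, -0.0005, 0, 0.0385, 0], [1, -0.0005, 0, 0.0385, 0], [1, -0.0005, 0, 0.0385, 0], [1, -0.0005, 0, 0.0385, 0]],
  ],
  squeeze=6,
)

```text
clock: 3.15
eef_pos: [0.6231, 0.1533, 0.1953]
ee_rot: [0.933, 0.359, -0.0, -0.0]
force: [-0.2, -0.5, 1.0]
finger_gap: 0.0362
grasp_force: 6.0
```

Request:
jog_arm(
  motion=[
    [[1, 0, 0, -0.02, 0], [1, 0, 0, -0.06, 0], [1, 0, 0, -0.1, 0], [1, 0, 0, -0.14, 0], [1, 0, 0, -0.18, 0], [1, 0, 0, -0.2, 0], [1, 0, 0, -0.2, 0], [1, 0, 0, -0.2, 0]],
  ],
)

```text
clock: 3.95
eef_pos: [0.6227, 0.1533, 0.3945]
ee_rot: [0.933, 0.359, -0.0, -0.0]
force: [-0.2, 0.1, -1.4]
finger_gap: 0.0362
grasp_force: 6.0
```

Run:
```python
from h import *
move([.6242,.1539,.034],.737)
v=np.array([.6028,-.0678,.1132]);y=.0937
r=R.from_euler("z",y)*R.from_euler("y",-np.radians(25))
print("grip aligned", (v+r.apply([0,0,.034])).round(4), "uphill10",(v+r.apply([.01,0,.034])).round(4))
p=v+r.apply([.0,0,.034]); p[2]=.21; move(p,y)
```

```text
grasp [0.6226 0.1532 0.2312] yaw 0.734 tilt [-0.001 -0.    -1.   ] shift [0.0018 0.0007 0.1972] twist -0.003 q6 1.06
grip aligned [ 0.5885 -0.0691  0.144 ] uphill10 [ 0.5975 -0.0683  0.1482]
grasp [0.6226 0.1532 0.2312] yaw 0.734 tilt [-0.001 -0.    -1.   ] shift [-0.1742  0.1423  0.0213] twist 0.64 q6 1.06
```

Request:
jog_arm(
  motion=[
    [[1, -0.167, 0.148, 0.02, 0.64], [1, -0.167, 0.148, 0.02, 0.64], [1, -0.167, 0.148, 0.02, 0.64], [1, -0.167, 0.148, 0.02, 0.64], [1, -0.167, 0.148, 0.02, 0.64], [1, -0.167, 0.148, 0.02, 0.64], [1, -0.167, 0.148, 0.02, 0.64], [1, -0.167, 0.148, 0.02, 0.64]],
  ],
)

```text
clock: 4.75
eef_pos: [0.5981, -0.0674, 0.3742]
ee_rot: [0.999, 0.048, -0.001, -0.0]
force: [0.5, -0.1, -0.4]
finger_gap: 0.0359
grasp_force: 6.0
```

Run:
```python
from h import *
move([.5975,-.0683,.16],.0937)
s=wsnap("w2",None,1.5)
v=np.array([.6028,-.0678,.1132]);r=R.from_euler("z",.0937)*R.from_euler("y",-np.radians(25))
for q in [(.05,.038,.01),(.05,-.038,.01),(0,.03,.01),(0,-.03,.01)]: print((wproj(v+r.apply(q),s)*1.5).round())
```

```text
grasp [ 0.5978 -0.0673  0.2109] yaw 0.095 tilt [-0.002  0.001 -1.   ] shift [-0.0004  0.001   0.0509] twist 0.002 q6 1.343
[309. 225.]
[460. 225.]
[332. 299.]
[435. 299.]
```

View pics/w2.png

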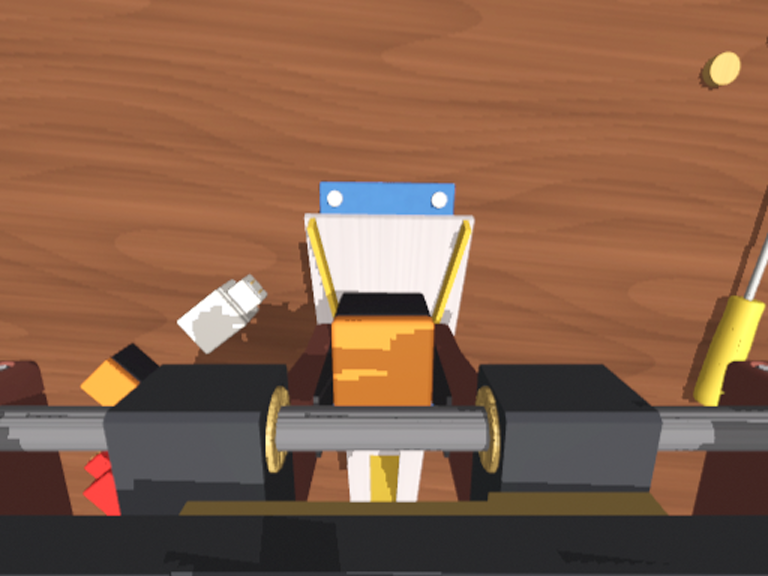

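The view shows the relay held straight. The tray's yellow walls are at (313,222) and (466,225), centre 389, so the rail centre lies about 3 mm further to −y. I correct for that and lower.

Request:
jog_arm(
  motion=[
    [[1, 0, 0.003, 0.02, 0.005], [1, 0, 0.003, 0.035, 0.005], [1, 0, 0.003, 0.05, 0.005], [1, 0, 0.003, 0.05, 0.005], [1, 0, 0.003, 0.05, 0.005]],
  ],
  squeeze=4,
)

```text
clock: 5.3
eef_pos: [0.5985, -0.071, 0.3248]
ee_rot: [0.999, 0.045, -0.0, -0.0]
force: [0.3, -0.0, -0.4]
finger_gap: 0.0364
grasp_force: 4.0
```

Request:
jog_arm(
  motion=[
    [[1, 0, 0, 0.002, 0], [1, 0, 0, 0.004, 0], [1, 0, 0, 0.006, 0], [1, 0, 0, 0.008, 0], [1, 0, 0, 0.009, 0], [1, 0, 0, 0.009, 0]],
  ],
)

```text
clock: 5.9
eef_pos: [0.5983, -0.0715, 0.3163]
ee_rot: [0.999, 0.044, -0.0, 0.0]
force: [-2.5, 0.0, 2.8]
finger_gap: 0.036
grasp_force: 4.0
```

Run:
```python
from h import *
move([.5975,-.0705,.147],.0937); s=manip.read_state(); print(s["ft_torque"],s["force"])
```

```text
grasp [ 0.5982 -0.0715  0.153 ] yaw 0.089 tilt [-0. -0. -1.] shift [-0.0006 -0.0011  0.006 ] twist -0.005 q6 1.344
[-0.13485562  0.56993327 -0.03451575] [-2.52382491  0.03874079  2.84140722]
```

Request:
jog_arm(
  motion=[
    [[1, 0, 0, 0.002, 0], [1, 0, 0, 0.003, 0], [1, 0, 0, 0.004, 0], [1, 0, 0, 0.005, 0], [1, 0, 0, 0.006, 0], [1, 0, 0, 0.006, 0]],
  ],
  squeeze=3,
)

```text
clock: 6.5
eef_pos: [0.5985, -0.0714, 0.31]
ee_rot: [0.999, 0.044, -0.0, -0.0]
force: [-1.3, 0.3, 0.3]
finger_gap: 0.0361
grasp_force: 3.0
```

Run:
```python
from h import *
im=vision.camera("scene")[:,:,::-1]; a=im[90:210,110:250]
s=wsnap("w3"); b=cv2.imread("pics/raw_w3.png")[140:300,150:360]
a=cv2.resize(a,(560,480),interpolation=3); b=cv2.resize(b,(240,183)); o=np.zeros((480,800,3),np.uint8);o[:,:560]=a;o[:183,560:]=b
cv2.imwrite("pics/c3.png",o)
```

```text
(no output)
```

View pics/c3.png

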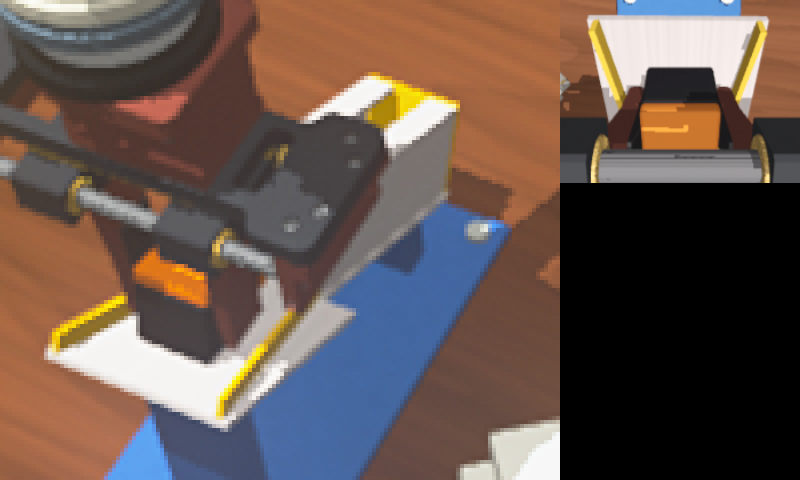

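The relay sits on the tray floor at (180,310), tilted with the slope and centred between the walls. Release while rising slightly.

Request:
jog_arm(
  motion=[
    [[0, 0, 0, -0.003, 0], [-0.2, 0, 0, -0.006, 0], [-0.3, 0, 0, -0.012, 0], [-0.6, 0, 0, -0.03, 0], [-1, 0, 0, -0.06, 0], [-1, 0, 0, -0.09, 0], [-1, 0, 0, -0.09, 0]],
  ],
)

```text
clock: 7.3
eef_pos: [0.5998, -0.0715, 0.4052]
ee_rot: [0.999, 0.044, 0.004, 0.001]
force: [-0.3, 0.6, -0.6]
finger_gap: 0.0851
grasp_force: 0.0
```

Run:
```python
from h import *
move([.4735,.1476,.12],-2.321+np.pi)
im=vision.camera("scene")[:,:,::-1]; a=cv2.resize(im[90:240,110:250],(560,600),interpolation=3)
cv2.imwrite("pics/c4.png",a)
```

```text
grasp [ 0.6012 -0.0717  0.2419] yaw 0.089 tilt [ 0.008 -0.001 -1.   ] shift [-0.1087 -0.23    0.1206] twist -0.732 q6 1.344
```

View pics/c4.png

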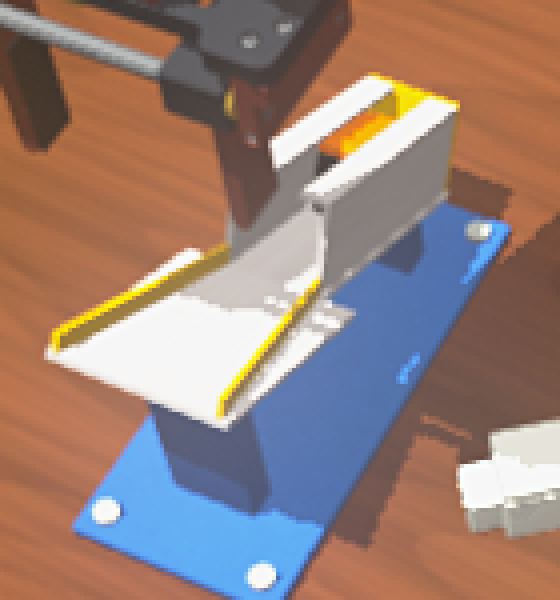

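relay_a is in the tube at the stop, its orange lid visible through the slot at (370,130). Now the second orange relay.

Request:
jog_arm(
  motion=[
    [[-1, -0.109, -0.23, 0.04, -0.732], [-1, -0.109, -0.23, 0.04, -0.732], [-1, -0.109, -0.23, 0.04, -0.732], [-1, -0.109, -0.23, 0.06, -0.732], [-1, -0.109, -0.23, 0.09, -0.732], [-1, -0.109, -0.23, 0.12, -0.732], [-1, -0.109, -0.23, 0.12, -0.732], [-1, -0.109, -0.23, 0.12, -0.732], [-1, -0.109, -0.23, 0.12, -0.732]],
  ],
  squeeze=6,
)

```text
clock: 8.25
eef_pos: [0.4706, 0.1476, 0.2813]
ee_rot: [0.917, 0.399, 0.001, 0.0]
force: [-0.4, 0.2, 0.3]
finger_gap: 0.0878
grasp_force: 0.0
```

Run:
```python
from h import *
move([.4735,.1476,.034],-2.321+np.pi)
s=wsnap("w5",(120,110,400,300),2.5); print((wproj([.4735,.1476,.04],s)-[120,110])*2.5)
```

```text
grasp [0.4709 0.1477 0.118 ] yaw 0.82 tilt [ 0.002  0.    -1.   ] shift [0.0016 0.0019 0.084 ] twist -0.001 q6 1.031
[341.49770277 230.33496283]
```

View pics/w5.png

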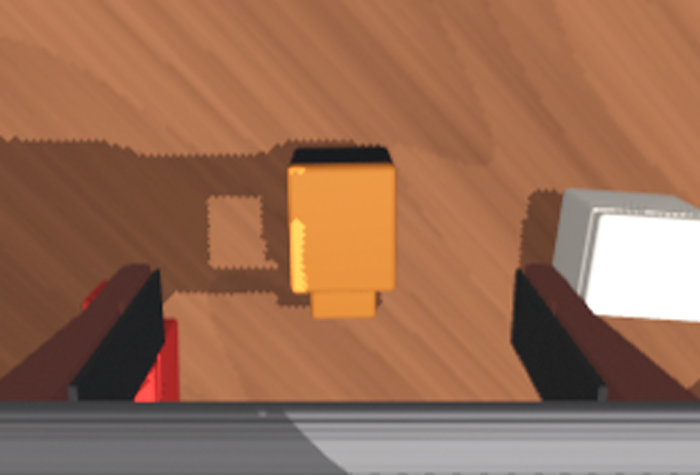

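relay_b's lid is at (342,228), on the prediction. Red at (130,340) and white at (640,260) are near, so I narrow the fingers before descending.

Request:
jog_arm(
  motion=[
    [[-0.4, 0.001, 0.0015, 0, 0], [-0.4, 0.001, 0.0015, 0.01, 0], [-0.4, 0.001, 0.0015, 0.03, 0], [-0.4, 0.001, 0.0015, 0.05, 0], [-0.4, 0.001, 0.0015, 0.05, 0], [-0.4, 0.001, 0.0015, 0.05, 0]],
  ],
)

```text
clock: 8.9
eef_pos: [0.4714, 0.1475, 0.2302]
ee_rot: [0.917, 0.399, -0.0, -0.0]
force: [0.2, -0.3, 0.4]
finger_gap: 0.0615
grasp_force: 0.0
```

Run:
```python
from h import *
move([.4735,.1476,.034],-2.321+np.pi)
```

```text
grasp [0.4713 0.1475 0.0669] yaw 0.82 tilt [-0.001 -0.    -1.   ] shift [0.0016 0.0015 0.0329] twist -0.0 q6 1.03
```

Request:
jog_arm(
  motion=[
    [[-0.4, 0.0016, 0.0015, 0.015, 0], [-0.4, 0.0016, 0.0015, 0.033, 0], [-0.4, 0.0016, 0.0015, 0.033, 0], [0.5, 0.0016, 0.0015, 0.033, 0], [1, 0.0016, 0.0015, 0.033, 0], [1, 0.0016, 0.0015, 0.033, 0], [1, 0.0016, 0.0015, 0.033, 0], [1, 0.0016, 0.0015, 0.033, 0], [1, 0.0016, 0.0015, 0.033, 0]],
  ],
  squeeze=6,
)

```text
clock: 9.8
eef_pos: [0.4738, 0.148, 0.198]
ee_rot: [0.917, 0.399, 0.001, 0.0]
force: [-0.7, -0.0, 5.7]
finger_gap: 0.0361
grasp_force: 6.0
```

Request:
jog_arm(
  motion=[
    [[1, 0, 0, -0.02, 0], [1, 0, 0, -0.06, 0], [1, 0, 0, -0.1, 0], [1, 0, 0, -0.14, 0], [1, 0, 0, -0.18, 0], [1, 0, 0, -0.2, 0], [1, 0, 0, -0.2, 0], [1, 0, 0, -0.2, 0]],
  ],
)

```text
clock: 10.6
eef_pos: [0.4731, 0.1478, 0.397]
ee_rot: [0.917, 0.399, 0.0, 0.0]
force: [-0.5, -0.0, -0.7]
finger_gap: 0.036
grasp_force: 6.0
```

Run:
```python
from h import *
move([.5985,-.0712,.21],.09)
```

```text
grasp [0.4731 0.1478 0.2337] yaw 0.821 tilt [ 0. -0. -1.] shift [-0.0748  0.241   0.0237] twist 0.731 q6 1.029
```

Request:
jog_arm(
  motion=[
    [[1, -0.075, 0.241, 0.024, 0.731], [1, -0.075, 0.241, 0.024, 0.731], [1, -0.075, 0.241, 0.024, 0.731], [1, -0.075, 0.241, 0.024, 0.731], [1, -0.075, 0.241, 0.024, 0.731], [1, -0.075, 0.241, 0.024, 0.731], [1, -0.075, 0.241, 0.024, 0.731], [1, -0.075, 0.241, 0.024, 0.731], [1, -0.075, 0.241, 0.024, 0.731]],
  ],
)

```text
clock: 11.5
eef_pos: [0.598, -0.07, 0.3726]
ee_rot: [0.999, 0.046, -0.001, -0.0]
force: [-0.7, 0.2, -0.2]
finger_gap: 0.0363
grasp_force: 6.0
```

Run:
```python
from h import *
move([.5985,-.0712,.16],.09)
```

```text
grasp [ 0.5977 -0.0699  0.2093] yaw 0.092 tilt [-0.002  0.    -1.   ] shift [0.0008 0.0014 0.0493] twist 0.002 q6 1.343
```

Request:
jog_arm(
  motion=[
    [[1, 0.0005, 0.0014, 0.02, 0.002], [1, 0.0005, 0.0014, 0.035, 0.002], [1, 0.0005, 0.0014, 0.047, 0.002], [1, 0.0005, 0.0014, 0.047, 0.002], [1, 0.0005, 0.0014, 0.047, 0.002]],
  ],
  squeeze=4,
)

```text
clock: 12.0
eef_pos: [0.5993, -0.0723, 0.3261]
ee_rot: [0.999, 0.044, -0.0, -0.0]
force: [0.4, 0.3, -1.3]
finger_gap: 0.0361
grasp_force: 4.0
```

Request:
jog_arm(
  motion=[
    [[1, 0, 0, 0.002, 0], [1, 0, 0, 0.004, 0], [1, 0, 0, 0.006, 0], [1, 0, 0, 0.008, 0], [1, 0, 0, 0.009, 0], [1, 0, 0, 0.01, 0], [1, 0, 0, 0.011, 0], [1, 0, 0, 0.012, 0], [1, 0, 0, 0.013, 0], [1, 0, 0, 0.013, 0]],
  ],
  squeeze=3,
)

```text
clock: 13.0
eef_pos: [0.5993, -0.0726, 0.3131]
ee_rot: [0.999, 0.044, 0.0, 0.0]
force: [-0.7, -1.1, 1.9]
finger_gap: 0.0362
grasp_force: 3.0
```

Run:
```python
from h import *
move([.5985,-.0712,.147],.09)
im=vision.camera("scene")[:,:,::-1]; a=im[90:210,110:250]
s=wsnap("w6"); b=cv2.imread("pics/raw_w6.png")[140:300,150:360]
a=cv2.resize(a,(560,480),interpolation=3); b=cv2.resize(b,(240,183)); o=np.zeros((480,800,3),np.uint8);o[:,:560]=a;o[:183,560:]=b
cv2.imwrite("pics/c6.png",o)
```

```text
grasp [ 0.5993 -0.0726  0.1498] yaw 0.088 tilt [ 0. -0. -1.] shift [-0.0007 -0.0015  0.0028] twist -0.002 q6 1.343
```

View pics/c6.png

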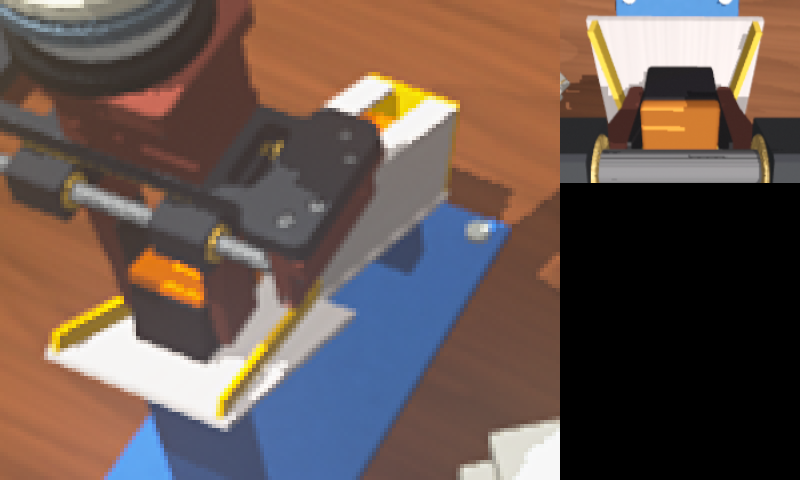

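The same pose as the first: relay_b is on the floor at (175,310), tilted and centred. Release.

Request:
jog_arm(
  motion=[
    [[0, 0, 0, -0.002, 0], [-0.2, 0, 0, -0.005, 0], [-0.3, 0, 0, -0.012, 0], [-0.6, 0, 0, -0.03, 0], [-1, 0, 0, -0.06, 0], [-1, 0, 0, -0.09, 0], [-1, 0, 0, -0.12, 0], [-1, -0.02, -0.1, -0.12, 0], [-1, -0.02, -0.15, -0.12, 0], [-1, -0.02, -0.15, -0.12, 0], [-1, -0.02, -0.15, -0.12, 0]],
  ],
)

```text
clock: 14.2
eef_pos: [0.5651, 0.0794, 0.4341]
ee_rot: [0.999, 0.046, 0.0, -0.001]
force: [0.1, -0.6, 0.7]
finger_gap: 0.0876
grasp_force: 0.0
```

Run:
```python
from h import *
im=vision.camera("scene")[:,:,::-1]; a=cv2.resize(im[90:215,110:250],(448,400),interpolation=3)
t=vision.camera("top")[:,:,::-1][100:258,270:370]; t=cv2.resize(t,(316,500),interpolation=3)
o=np.zeros((500,770,3),np.uint8); o[:400,:448]=a; o[:,450:766]=t; cv2.imwrite("pics/c7.png",o)
```

```text
(no output)
```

View pics/c7.png

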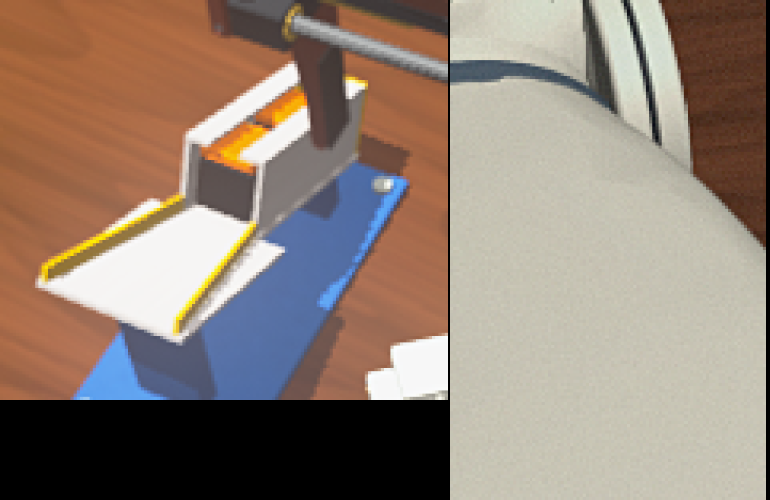

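Both orange lids show through the slot, at (285,105) and (235,145). The rear relay's tail is just inside the mouth and the gripper is clear. Handing in.

```bash
python3 -c "
from workcell import manip
print(manip.close_job())"
```

```text
the job is handed in; nothing more can be done
None
```

Both orange relays are in the rail, noses downhill, one behind the other at the stop as seen in the last scene picture; the blue, red and white ones were not touched, and the job was handed in at about 14 s.

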